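# Seat the proud tube and start the shaker

## Task

One tube in the tube shaker, the one with the orange cap, stands proud: press its cap gently straight down with the fingertips until it is fully home, level with its neighbours. Then press the green start button on the control box all the way down with the fingertips, let it come back up and withdraw. Lift nothing, and leave the other tubes, the red and yellow buttons and the things standing about alone.

Things in the scene. Friction and masses are not known exactly. Their poses are not given: they have to be found in the camera images.
- tube_orange (a joint): How far the orange-capped tube stands proud of its home depth, in m: 0.012 to 0.018 at the start, 0 when fully home against its rigid stop. It slides straight down and up in its tight socket with about 4 N of friction and stays where it is left. More than 40 N on the cap would damage it.
- tube_orange_cap (a point): The centre of the flat top of the orange cap (35 mm across, 13 mm high) on the tube to be seated. The tube is upright, 29 mm thick below the cap. When fully home this point is 45 mm above the shaker's deck, 130 mm above the bench.
- shaker: The tube shaker, white, fixed to the bench, 200 by 240 mm, with an aluminium deck on top, 85 mm above the bench. The deck has six black sockets in two rows of three, 62 mm apart both ways, in which five tubes stand in any order: orange, two blue, two white; one socket is empty. Origin at the centre of its underside; x across the two rows, y along the rows, z up.
- tube_blue1: A 50 ml tube with a ridged blue screw cap (35 mm across, 13 mm high, flat top), standing fully home in a socket of the tube shaker: its cap top is 45 mm above the deck. To be left alone. Origin on the tube's axis at the deck's height, 45 mm below the cap's flat top; z up.
- tube_blue2: A 50 ml tube with a ridged blue screw cap (35 mm across, 13 mm high, flat top), standing fully home in a socket of the tube shaker: its cap top is 45 mm above the deck. To be left alone. Origin on the tube's axis at the deck's height, 45 mm below the cap's flat top; z up.
- tube_white1: A 50 ml tube with a ridged white screw cap (35 mm across, 13 mm high, flat top), standing fully home in a socket of the tube shaker: its cap top is 45 mm above the deck. To be left alone. Origin on the tube's axis at the deck's height, 45 mm below the cap's flat top; z up.
- tube_white2: A 50 ml tube with a ridged white screw cap (35 mm across, 13 mm high, flat top), standing fully home in a socket of the tube shaker: its cap top is 45 mm above the deck. To be left alone. Origin on the tube's axis at the deck's height, 45 mm below the cap's flat top; z up.
- control_box: The shaker's control box, grey, fixed to the bench, 90 by 180 mm and 42 mm high, with three push buttons on its top. Origin at the centre of its underside; the row of buttons runs along its y; z up.
- button_green (a joint): Green push button, 28 mm across, on top of the control box; the three buttons stand in a row, 56 mm apart, in any order. Value is how far it is pressed in m: 0 up, 0.006 fully down; a spring needs about 5 N to hold it fully down and brings it back up when let go. The start button, to be pressed.
- button_green_top (a point): The centre of the green button's flat top, facing up; it moves down with the button.
- button_red (a joint): Red push button, 28 mm across, on top of the control box; the three buttons stand in a row, 56 mm apart, in any order. Value is how far it is pressed in m: 0 up, 0.006 fully down; a spring needs about 5 N to hold it fully down and brings it back up when let go. To be left alone.
- button_red_top (a point): The centre of the red button's flat top, facing up; it moves down with the button.
- button_yellow (a joint): Yellow push button, 28 mm across, on top of the control box; the three buttons stand in a row, 56 mm apart, in any order. Value is how far it is pressed in m: 0 up, 0.006 fully down; a spring needs about 5 N to hold it fully down and brings it back up when let go. To be left alone.
- button_yellow_top (a point): The centre of the yellow button's flat top, facing up; it moves down with the button.
- jar: Loose closed jar, 52 mm across, 75 mm high, near the control box. Origin at the centre of its underside.
- vial: Loose amber glass vial, 28 mm across, 55 mm high, near the control box. Origin at the centre of its underside.
- beaker: Loose glass beaker, 60 mm across, 75 mm high, beside the shaker. Origin at the centre of its underside.
Things that resemble listed ones, but are neither listed nor needed, are in the scene too. There is more than one size of the vial; the one meant has the size given above.

How it is judged:
On the way, in this order (a step that is already met when the one before it is completed fails the run):
1. the fingers have pressed the orange-capped tube home (within 2.5 mm) (value of joint tube_orange below 0.0025 m and contact force between the fingers and tube_orange above 0.5 N), for 0.05 s.
2. the fingers press the green button down (at least 4.5 of its 6 mm) (value of joint button_green above 0.0045 m and contact force between the fingers and button_green above 0.5 N), for 0.05 s.
3. the green button is let go and has come back up (value of joint button_green below 0.001 m and not (contact force between any of the fingers, the arm and button_green above 0.1 N)), for 0.2 s.
At the end, for the whole second after the job is handed in: The orange-capped tube is within 2.5 mm of home, all three buttons are up (within 1 mm), the other tubes are still home (within 3 mm), and the jar, vial and beaker stand at rest and upright within 10 mm of where they were (value of joint tube_orange below 0.0025 m and value of joint each of button_green, button_red, button_yellow below 0.001 m and distance of each of tube_blue1, tube_blue2, tube_white1, tube_white2 from where it was at the start of the episode below 0.003 m and distance of each of jar, beaker, vial from where it was at the start of the episode below 0.01 m and linear speed of each of jar, beaker, vial below 0.02 m/s and angle between each of jar, beaker, vial's own z axis and vertical below 0.1 rad); the robot touches nothing.
It fails at once if the orange-capped tube is pressed harder than 40 N (contact force between any of the fingers, the arm and tube_orange above 40 N).
It fails at once if the green button is pressed before the tube is home (value of joint button_green above 0.003 m and not (value of joint tube_orange below 0.0025 m)).
It fails at once if the red or yellow button is pressed (more than 1.5 mm) (value of joint any of button_red, button_yellow above 0.0015 m).
It fails at once if the orange-capped tube is lifted (over 21 mm proud), or another tube is touched (more than 1 N) or pulled up (3 mm) (value of joint tube_orange above 0.021 m or contact force between any of the fingers, the arm and tube_blue1 above 1 N or contact force between any of the fingers, the arm and tube_blue2 above 1 N or contact force between any of the fingers, the arm and tube_white1 above 1 N or contact force between any of the fingers, the arm and tube_white2 above 1 N or distance of any of tube_blue1, tube_blue2, tube_white1, tube_white2 from where it was at the start of the episode above 0.003 m).
It fails at once if the jar, vial or beaker is pushed away (10 mm) or lifted (distance of any of jar, beaker, vial from where it was at the start of the episode above 0.01 m).
It also fails if it takes over 38 s, if anything falls off the work surface, if the arm or the gripper's body presses on something with over 40 N, if the wrist force passes 120 N, or if a joint passes its speed limit or range.

## Robot

A 6-joint arm with a two-finger parallel gripper is mounted at the origin on the work surface. World frame = base frame: x ahead of the robot, y to its left, z up, the work surface at z = 0. Lengths are in m, angles in rad, forces in N, time in s.
With the tool pointing down it reaches from about 0.4 to 0.925 m from the base axis. Payload 12.5 kg.
Tool frame: the origin (TCP) lies on the centre line of the jaws, within the pads' length; the fingertips stand 14 mm ahead of it and the grasp point (between the pads) lies 5 mm behind it; z points along the fingers, y is the line along which they close (so a half turn about z gives the same grasp; the last joint's range is limited). The gripper opens to 95 mm and grips with 3 to 60 N. Pads are 20 mm wide; open, the fingers measure 119 mm over their backs; the gripper's body (75 mm by 180 mm) begins 59 mm behind the grasp point.
Start: joints at [-1.277, 0.491, 1.559, -0, 1.092, -0.106], TCP at [0.243, -0.576, 0.229] pointing down, gripper open.
Joint ranges: [-3.1, 3.1], [-0.84, 2.19], [0.05, 2.79], [-1.13, 4.28], [0.06, 2.93], [-2.69, 2.69]. Speed limits (rad/s): [2.22, 2.22, 2.79, 3.14, 3.14, 3.14].

## Interface

Orientations are given as a rotation vector (axis times angle).
In Python, from station import * gives the robot as it stands. The module is installed in compiled form; this text tells all that it offers.
- The arm moves only by the shell command python3 -m inch 'ROWS' [FORCE]. ROWS is JSON, a list of rows, each a list of 7 numbers: the shift along the tool's x, y, z in mm, then the turn, a rotation vector about the tool's x, y, z in rad, then the closure, from 0 (fully open) to 1 (shut). A call has 1 to 5 rows; each row shifts and turns the commanded pose from where the row before left it, along the tool's axes as they then stand; what a row does not reach is not made up. A row lasts 1/8 s, in which the tool goes at most 62.5 mm and 10.7 degrees, less where a joint would pass 70% of its speed; a pose out of reach is approached as far as the arm can. A call is refused whole if a number of a shift passes 62.5 or a number of a turn 0.188, either way. A call with a gripper value outside its range is refused whole. The fingers move at their own pace and stop on an object; FORCE is the grip in N (left out, the last holds). Time passes only in rows, so rows that do not move let the fingers close. It gives the time, the measured TCP pose, the force, the opening and the grip force at its end, in the units of the state.
- observe(): the state, without advancing time (a new reading comes with each control period).
- grab_frame(name): name is "scene" or "top" or "wrist"; returns (picture, depth): 420x560x3 uint8, red, green, blue; 420x560 float32, m along the optical axis (not along the pixel's ray), 0 where there is no reading.
- calibration(name): a dict with "fovy" (degrees; the focal length in pixels is half the picture's height over the tangent of half this angle, whatever the lens; pixels are square), "cx", "cy" (the principal point, pixels), "k1" (the pictures are not rectified: a ray, as slopes to the right and down, at radius r is drawn at 1 + k1 r^2 times it, then the intrinsics apply), "eye" and "orientation" of the camera in the world. Camera axes: x right, y down, z forward; pixel columns grow to the right and rows downward; lengths in m; the calibration is good to about 2 mm. A picture is of the moment at which its call begins: read the wrist's pose just before it. calibration takes no time and is no camera call; for the wrist camera it gives the pose at the moment of the call.
- job_done(): hands the job in; it is judged then, once.
The state is a dict: "t": time; "joints": joint angles; "qvel": joint speeds; "joint_efforts": joint torques, N m; "eef_pos": TCP position; "ee_rot": TCP orientation; "contact_force": force on the tool from outside, world axes, zero at the start; "torque": the same for the moment, N m; "width": finger opening in m; "grasp_force": force on a finger pad.
Only numpy, scipy, OpenCV 4.12 (cv2) and the standard library are available. Lean on these libraries where they do the work, as an engineer would, in place of code of your own. Each camera call takes 0.05 s, during which the arm holds its last target. There are 200 camera calls.

## Working session

There is one attempt and no reset: what is moved stays moved. The work goes in short steps, Python scripts to look and compute and a shell command to move; the robot and the scene stay as the last step left them, time stands still between calls to the robot, and variables do not carry over. Pictures are saved under pics/ and viewed, at most 10 in all, crops included, and the job is handed in when it is done.

```bash
mkdir -p pics; cat > h.py <<'E'
from station import *
import numpy as np, cv2
from scipy.spatial.transform import Rotation as R
def rot(c):
    o=np.array(c["orientation"],float)
    return o if o.shape==(3,3) else (R.from_rotvec(o).as_matrix() if o.size==3 else R.from_quat(o).as_matrix())
def ray(c,u,v,H=420):
    f=H/2/np.tan(np.radians(c["fovy"])/2)
    d=np.array([(u-c["cx"])/f,(v-c["cy"])/f]); s=d.copy()
    for _ in range(20): s=d/(1+c["k1"]*(s@s))
    return rot(c)@np.array([s[0],s[1],1.])
def onplane(c,u,v,z):
    r=ray(c,u,v); e=np.array(c["eye"]); return e+r*(z-e[2])/r[2]
def atdepth(c,u,v,d): return np.array(c["eye"])+ray(c,u,v)*d
E
python3 - <<'E'
from h import *
print(observe())
for n in("scene","top"):
    c=calibration(n);print(n,c)
    p,d=grab_frame(n);cv2.imwrite(f"pics/{n}0.png",p[:,:,::-1]);np.save(f"{n}_d.npy",d)
E
```

```text
{'t': 0.0, 'joints': array([-1.27662402e+00,  4.91574720e-01,  1.55944294e+00, -2.20208677e-05,
        1.09168129e+00, -1.05617620e-01]), 'qvel': array([-0.00164963,  0.00037006, -0.00202661, -0.00120234, -0.00097855,
       -0.00013233]), 'joint_efforts': array([-7.83814467e-04, -6.12650299e+01, -2.58183038e+01,  6.92000147e-02,
        4.82342381e-02, -9.63497246e-05]), 'eef_pos': array([ 0.24320732, -0.57549933,  0.22805456]), 'ee_rot': array([-3.07795468e+00, -6.23612008e-01,  1.94070831e-04]), 'contact_force': array([-0.46178639, -0.14998905, -0.02060028]), 'torque': array([-0.02886588, -0.05154825,  0.03794781]), 'grasp_force': 0.0, 'width': 0.09470316961839041}
scene {'fovy': 57.199702372496716, 'cx': 276.3278695732328, 'cy': 211.74108922312487, 'k1': -0.012522539043660096, 'eye': array([ 1.0386518 , -0.22686291,  0.71710834]), 'orientation': array([-2.04112878, -1.33704262,  0.55614044])}
top {'fovy': 50.23893375373602, 'cx': 276.65813726661, 'cy': 211.33979618624693, 'k1': -0.12956153426722827, 'eye': array([0.28471832, 0.00907473, 1.12891215]), 'orientation': array([-2.12458114,  2.08161885, -0.23826824])}
```

View pics/top0.png

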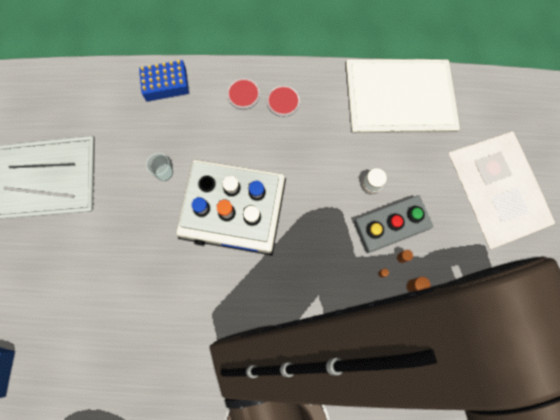

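View pics/scene0.png

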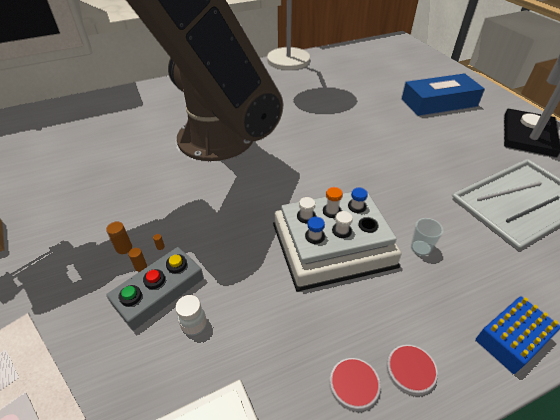

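The top view shows the orange cap at (225,209), with blue (200,206), (256,190) and white (231,185), (251,215) around it, and the empty socket at (207,184). The buttons are yellow (376,230), red (397,222) and green (417,213). The scene view shows orange at (334,194) standing taller, and green at (130,293).

Could be mistaken for the orange cap: the amber vials at top (406,255), (384,272), (422,285), which stand on the bench and not in the shaker, and the red lids at (243,94), (283,100). Could be mistaken for green: red (397,222) and yellow (376,230). I choose (225,209) and (417,213).

```bash
cat >> h.py <<'E'
def blobs(img_bgr,lo,hi,roi,minA=15):
    h=cv2.cvtColor(img_bgr,cv2.COLOR_BGR2HSV); m=cv2.inRange(h,np.array(lo),np.array(hi))
    k=np.zeros_like(m);x0,y0,x1,y1=roi;k[y0:y1,x0:x1]=m[y0:y1,x0:x1]
    n,l,s,c=cv2.connectedComponentsWithStats(k)
    return [(c[i].round(1),s[i].tolist(),l==i) for i in range(1,n) if s[i][4]>=minA]
E
python3 - <<'E'
from h import *
sp={"orange":((4,150,110),(16,255,255)),"green":((45,100,50),(85,255,255)),"red":((0,150,100),(4,255,255)),"yellow":((20,150,100),(35,255,255)),"blue":((105,150,60),(125,255,255)),"white":((0,0,200),(179,50,255))}
roi={"top":(190,170,440,240),"scene":(110,180,375,310)}
for n in("top","scene"):
    im=cv2.imread(f"pics/{n}0.png");c=calibration(n);d=np.load(f"{n}_d.npy")
    for k,(lo,hi) in sp.items():
        if k=="white" : continue
        for b in blobs(im,lo,hi,roi[n]):
            dd=d[b[2]]; dd=dd[dd>0]
            print(n,k,b[0],b[1],"depthpt(20pct)",atdepth(c,*b[0],np.percentile(dd,20)).round(4), "z145",onplane(c,*b[0],.145).round(4)[:2],"z50",onplane(c,*b[0],.05).round(4)[:2])
im=cv2.imread("pics/scene0.png")
a=cv2.resize(im[175:265,260:400],None,fx=4,fy=4,interpolation=cv2.INTER_CUBIC)
b=cv2.resize(im[220:335,90:215],None,fx=3,fy=3,interpolation=cv2.INTER_CUBIC)
o=np.zeros((720,560,3),np.uint8);o[:360]=a;o[360:705,:375]=b;cv2.imwrite("pics/c1.png",o[:,:][:720] if 0 else cv2.resize(o,(466,600)))
E
```

```text
top orange [224.2 207.4] [217, 200, 16, 15, 175] depthpt(20pct) [0.5152 0.1285 0.1481] z145 [0.516  0.1289] z50 [0.5383 0.1405]
top green [416.9 213. ] [411, 207, 13, 13, 128] depthpt(20pct) [ 0.5304 -0.3358  0.0659] z145 [ 0.5121 -0.3101] z50 [ 0.5341 -0.3409]
top red [396.7 220.7] [391, 215, 12, 12, 119] depthpt(20pct) [ 0.51   -0.2841  0.0658] z145 [ 0.4932 -0.2622] z50 [ 0.5134 -0.2884]
top yellow [376.  228.7] [370, 223, 13, 12, 121] depthpt(20pct) [ 0.4891 -0.2321  0.0658] z145 [ 0.4739 -0.2141] z50 [ 0.4922 -0.2357]
top blue [256.1 188.2] [250, 181, 14, 14, 162] depthpt(20pct) [0.5659 0.0587 0.1328] z145 [0.5625 0.0581] z50 [0.5893 0.0629]
top blue [199.  204.6] [193, 198, 14, 15, 157] depthpt(20pct) [0.5242 0.1888 0.1329] z145 [0.5213 0.1866] z50 [0.5442 0.2038]
scene orange [333.7 193.5] [326, 187, 16, 14, 183] depthpt(20pct) [0.5229 0.1265 0.1474] z145 [0.5207 0.128 ] z50 [0.4347 0.1869]
scene orange [115.4 227.1] [110, 222, 13, 12, 124] depthpt(20pct) [ 0.3614 -0.3334  0.0803] z145 [ 0.4302 -0.3226] z50 [ 0.3291 -0.3385]
scene orange [156.5 236.6] [153, 234, 8, 6, 39] dept
[... 179 characters left out ...]
0.5108 -0.2976] z50 [ 0.4231 -0.3094]
scene green [128.3 292.3] [121, 286, 15, 14, 163] depthpt(20pct) [ 0.5368 -0.3344  0.0663] z145 [ 0.5975 -0.3214] z50 [ 0.5242 -0.3371]
scene red [152.3 275.7] [146, 270, 14, 13, 138] depthpt(20pct) [ 0.5157 -0.2833  0.066 ] z145 [ 0.5792 -0.2764] z50 [ 0.5029 -0.2846]
scene yellow [174.8 260.3] [169, 255, 13, 12, 124] depthpt(20pct) [ 0.4951 -0.232   0.0658] z145 [ 0.5612 -0.2313] z50 [ 0.482  -0.2321]
scene blue [358.9 194.1] [352, 188, 15, 13, 165] depthpt(20pct) [0.5331 0.1864 0.1318] z145 [0.5445 0.1771] z50 [0.4624 0.2442]
scene blue [315.3 223.9] [307, 216, 17, 16, 207] depthpt(20pct) [0.5744 0.056  0.1322] z145 [0.5846 0.0498] z50 [0.5092 0.0957]
```

View pics/c1.png

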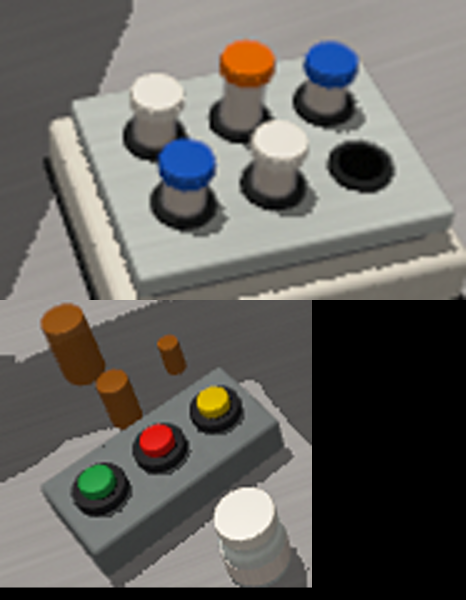

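The crop confirms it: the orange cap stands taller than its neighbours, in the middle of the robot-side row, and green is the end button of the box. Next I go over the box with the jaws shut and look through the wrist camera.

```bash
python3 -m inch '[[30,-12,0,0,0,0,1],[55,-20,0,0,0,0,1],[55,-20,0,0,0,0,1],[55,-20,0,0,0,0,1],[55,-20,0,0,0,0,1]]' 20; python3 -m inch '[[40,-15,0,0,0,0,1],[30,-10,0,0,0,0,1],[0,0,0,0,0,0,1],[0,0,0,0,0,0,1]]'
cat > w.py <<'E'
from h import *
import sys
s=observe();c=calibration("wrist");p,d=grab_frame("wrist");im=np.ascontiguousarray(p[:,:,::-1]);cv2.imwrite(sys.argv[1],im)
Rt=R.from_rotvec(s["ee_rot"]);tip=s["eef_pos"]+Rt.apply([0,0,.014])
print("t",s["t"],"tip",tip.round(4),"w",s["width"],"F",s["contact_force"].round(2),"eye",np.round(c["eye"],3))
for k,lo,hi,z in(("orange",(4,150,110),(16,255,255),.147),("green",(45,100,50),(85,255,255),.066)):
    for b in blobs(im,lo,hi,(0,0,560,420),150):
        dd=d[b[2]];dd=dd[dd>0]
        q=atdepth(c,*b[0],np.percentile(dd,30)); P=onplane(c,*b[0],z)
        print(k,b[0],b[1],"depth pt",q.round(4),"plane",P.round(4),"tool delta to tip mm",(Rt.inv().apply(P-tip)*1000).round(1))
E
python3 w.py pics/w1.png
```

```text
t: 0.72
eef_pos: [0.4389, -0.3922, 0.2285]
ee_rot: [-3.079, -0.624, 0.0]
contact_force: [0.0, 0.2, -0.9]
width: 0.0503
grasp_force: 0.0
t: 1.23
eef_pos: [0.4921, -0.3436, 0.2284]
ee_rot: [-3.079, -0.624, 0.001]
contact_force: [0.3, -0.1, -0.7]
width: 0.0106
grasp_force: 0.0
t 1.225 tip [ 0.4921 -0.3436  0.2144] w 0.010572019095299166 F [ 0.31 -0.12 -0.67] eye [ 0.566 -0.312  0.385]
orange [225.  236.5] [214, 225, 26, 24, 410] depth pt [ 0.4276 -0.3088  0.0573] plane [ 0.4653 -0.3097  0.147 ] tool delta to tip mm [-11.4 -41.6  67.4]
orange [169.  245.8] [161, 239, 17, 15, 195] depth pt [ 0.3867 -0.2569  0.0397] plane [ 0.4423 -0.2741  0.147 ] tool delta to tip mm [-18.8 -83.4  67.4]
green [290.5 153.8] [276, 139, 30, 30, 706] depth pt [ 0.5311 -0.3361  0.066 ] plane [ 0.5311 -0.3361  0.066 ] tool delta to tip mm [ 38.9   8.3 148.4]
```

Green reads (0.531, -0.336, 0.066), which agrees with the fixed views and with box height plus button. Now on to the orange tube.

```bash
python3 -m inch '[[15,-30,0,0,0,0,1],[25,-52,0,0,0,0,1],[25,-52,0,0,0,0,1],[25,-52,0,0,0,0,1],[25,-52,0,0,0,0,1]]' >/dev/null; python3 -m inch '[[25,-52,0,0,0,0,1],[25,-52,0,0,0,0,1],[25,-50,0,0,0,0,1],[15,-30,0,0,0,0,1],[0,0,0,0,0,0,1]]';python3 -m inch '[[0,0,0,0,0,0,1],[0,0,0,0,0,0,1]]' >/dev/null
python3 w.py pics/w2.png
```

```text
t: 2.52
eef_pos: [0.517, 0.1259, 0.2285]
ee_rot: [3.078, 0.626, -0.0]
contact_force: [-0.8, -0.4, 0.7]
width: 0.0005
grasp_force: 0.0
t 2.775 tip [0.5172 0.1238 0.2147] w 0.0002477059108662241 F [ 0.89 -0.01 -0.07] eye [0.591 0.155 0.386]
orange [272.1 217. ] [248, 192, 48, 49, 1723] depth pt [0.5183 0.1316 0.1481] plane [0.5179 0.1315 0.147 ] tool delta to tip mm [ 3.7 -6.8 67.7]
```

View pics/w2.png

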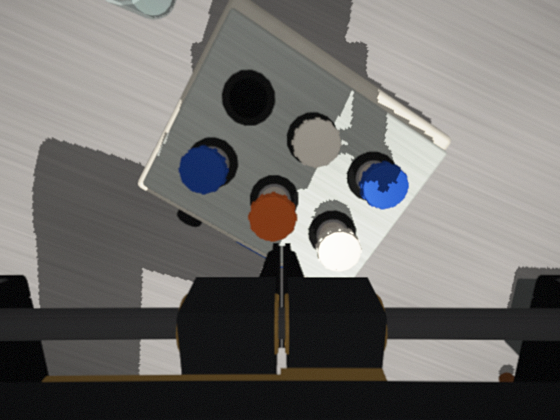

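The wrist picture shows the orange cap whole at (272,217), with blue (204,168), white (338,251), white (315,142) and blue (383,186) around it. The jaws are shut at (282,250). The correction is (4,-7) mm, and the height of 0.148 fits 17 mm proud. I go down in steps and watch the force.

```bash
python3 -m inch '[[4,-7,0,0,0,0,1],[0,0,25,0,0,0,1],[0,0,25,0,0,0,1],[0,0,8,0,0,0,1],[0,0,0,0,0,0,1]]'; python3 -m inch '[[0,0,0,0,0,0,1],[0,0,2,0,0,0,1],[0,0,2,0,0,0,1],[0,0,2,0,0,0,1],[0,0,2,0,0,0,1]]'; python3 -m inch '[[0,0,2,0,0,0,1],[0,0,2,0,0,0,1],[0,0,0,0,0,0,1]]'
```

```text
t: 3.45
eef_pos: [0.5182, 0.1332, 0.1706]
ee_rot: [3.079, 0.624, -0.001]
contact_force: [0.1, -0.7, 0.5]
width: 0.0002
grasp_force: 0.0
t: 4.08
eef_pos: [0.518, 0.1332, 0.1625]
ee_rot: [3.079, 0.624, 0.0]
contact_force: [-0.1, 0.4, -0.1]
width: 0.0006
grasp_force: 0.0
t: 4.45
eef_pos: [0.518, 0.1331, 0.1585]
ee_rot: [3.079, 0.624, -0.0]
contact_force: [0.2, 1.5, 0.4]
width: 0.0004
grasp_force: 0.0
```

```bash
python3 -m inch '[[0,0,2,0,0,0,1],[0,0,0,0,0,0,1]]'; python3 -m inch '[[0,0,2,0,0,0,1],[0,0,0,0,0,0,1]]'; python3 -m inch '[[0,0,2,0,0,0,1],[0,0,0,0,0,0,1]]'; python3 w.py pics/w3.png
```

```text
t: 4.7
eef_pos: [0.5181, 0.1331, 0.1565]
ee_rot: [3.079, 0.624, 0.0]
contact_force: [-0.1, 0.2, 0.4]
width: 0.0005
grasp_force: 0.1
t: 4.95
eef_pos: [0.5181, 0.1331, 0.1544]
ee_rot: [3.079, 0.624, -0.0]
contact_force: [0.6, 0.5, 0.9]
width: 0.0007
grasp_force: 0.1
t: 5.2
eef_pos: [0.518, 0.1331, 0.1524]
ee_rot: [3.079, 0.624, -0.0]
contact_force: [0.8, -1.1, -0.8]
width: 0.0005
grasp_force: 0.0
t 5.2 tip [0.518  0.1331 0.1384] w 0.00047034212065504623 F [ 0.82 -1.06 -0.8 ] eye [0.592 0.165 0.309]
orange [286.3 250. ] [252, 228, 65, 49, 1452] depth pt [0.5255 0.1336 0.139 ] plane [0.5286 0.135  0.147 ] tool delta to tip mm [10.5  2.3 -8.6]
```

View pics/w3.png

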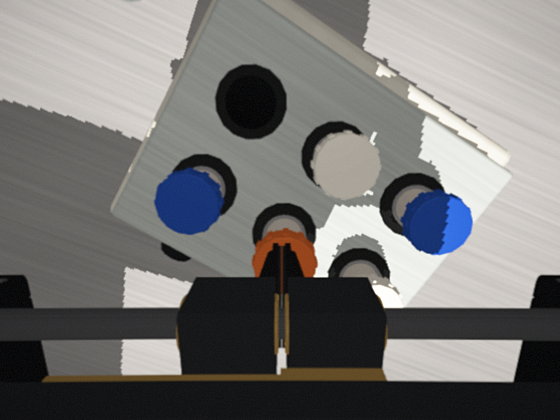

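The fingertips at (282,250) rest centrally on the orange cap (about 253–316 wide), and the cap depth of 0.139 shows it going down. I continue to the stop.

```bash
python3 -m inch '[[0,0,2,0,0,0,1],[0,0,2,0,0,0,1],[0,0,1,0,0,0,1]]'; python3 -m inch '[[0,0,1,0,0,0,1],[0,0,1,0,0,0,1]]'; python3 -m inch '[[0,0,1,0,0,0,1],[0,0,0,0,0,0,1]]'
```

```text
t: 5.62
eef_pos: [0.518, 0.1331, 0.1475]
ee_rot: [3.079, 0.624, -0.0]
contact_force: [-1.3, -0.2, 3.6]
width: 0.0005
grasp_force: 1.6
t: 5.88
eef_pos: [0.518, 0.1331, 0.1456]
ee_rot: [3.079, 0.624, -0.0]
contact_force: [-1.0, -0.2, 2.7]
width: 0.0005
grasp_force: 1.6
t: 6.12
eef_pos: [0.518, 0.1331, 0.1445]
ee_rot: [3.079, 0.624, -0.0]
contact_force: [-0.3, -0.7, 0.6]
width: 0.0004
grasp_force: 0.4
```

```bash
python3 -m inch '[[0,0,0.5,0,0,0,1],[0,0,0,0,0,0,1]]'; python3 -m inch '[[0,0,0.5,0,0,0,1],[0,0,0,0,0,0,1]]'
```

```text
t: 6.38
eef_pos: [0.5181, 0.1331, 0.1443]
ee_rot: [3.079, 0.624, 0.0]
contact_force: [-1.0, 0.1, 4.6]
width: 0.0004
grasp_force: 2.4
t: 6.62
eef_pos: [0.5181, 0.1331, 0.1442]
ee_rot: [3.079, 0.624, 0.001]
contact_force: [-2.6, -0.3, 10.2]
width: 0.0005
grasp_force: 5.1
```

The force builds against the rigid stop at cap height 0.130, so the tube is home. I lift off and check.

```bash
python3 -m inch '[[0,0,-5,0,0,0,1],[0,0,-25,0,0,0,1],[-10,0,-40,0,0,0,1],[0,0,0,0,0,0,1],[0,0,0,0,0,0,1]]'; python3 w.py pics/w4.png; python3 - <<'E'
from h import *
p,d=grab_frame("scene");c=calibration("scene");im=np.ascontiguousarray(p[:,:,::-1])
for k,lo,hi in(("orange",(4,150,110),(16,255,255)),("blue",(105,150,60),(125,255,255))):
    for b in blobs(im,lo,hi,(290,170,375,245),40):
        dd=d[b[2]];print(k,b[0],b[1],atdepth(c,*b[0],np.percentile(dd[dd>0],20)).round(4))
E
```

```text
t: 7.25
eef_pos: [0.5087, 0.1292, 0.2131]
ee_rot: [3.079, 0.624, -0.0]
contact_force: [0.1, -0.3, 0.1]
width: 0.0005
grasp_force: 0.0
t 7.25 tip [0.5087 0.1292 0.1991] w 0.0004970445818010074 F [ 0.13 -0.28  0.12] eye [0.582 0.161 0.37 ]
orange [283.4 209.1] [260, 185, 48, 49, 1763] depth pt [0.5182 0.1318 0.1321] plane [0.5223 0.1336 0.147 ] tool delta to tip mm [14.2  1.2 52.1]
orange [333.2 199. ] [326, 192, 16, 15, 180] [0.5236 0.1266 0.1315]
blue [359.  194.1] [351, 188, 16, 13, 168] [0.533  0.1868 0.1316]
blue [315.3 224. ] [307, 216, 17, 16, 203] [0.5746 0.0559 0.1321]
```

Orange (0.1315) is level with the blue neighbours. On to the green button.

```bash
python3 -m inch '[[-10,27,0,0,0,0,1],[-20,55,0,0,0,0,1],[-20,55,0,0,0,0,1],[-20,55,0,0,0,0,1],[-20,55,0,0,0,0,1]]' >/dev/null; python3 -m inch '[[-20,55,0,0,0,0,1],[-20,55,0,0,0,0,1],[-20,55,0,0,0,0,1],[-10,25,0,0,0,0,1],[0,0,0,0,0,0,1]]'; python3 -m inch '[[0,0,0,0,0,0,1]]'>/dev/null; python3 w.py pics/w5.png
```

```text
t: 8.6
eef_pos: [0.5312, -0.3366, 0.2123]
ee_rot: [-3.078, -0.62, 0.002]
contact_force: [0.5, -0.7, 1.0]
width: 0.0005
grasp_force: 0.0
t 8.725 tip [ 0.5315 -0.3342  0.1991] w 0.000355002334339204 F [ 0.5  -0.36 -0.14] eye [ 0.605 -0.303  0.37 ]
orange [219.  272.5] [207, 267, 25, 10, 183] depth pt [ 0.4344 -0.3074  0.0563] plane [ 0.4838 -0.3061  0.147 ] tool delta to tip mm [-32.9 -44.5  52.2]
orange [161.7 285.7] [154, 279, 17, 15, 194] depth pt [ 0.387  -0.2568  0.0395] plane [ 0.4579 -0.2718  0.147 ] tool delta to tip mm [-43.4 -86.1  52.3]
green [283.5 199.2] [269, 184, 30, 31, 722] depth pt [ 0.5318 -0.336   0.0658] plane [ 0.5319 -0.336   0.066 ] tool delta to tip mm [ -0.3   1.9 133.1]
```

Tip is within 2 mm laterally, so I go down over the green button.

```bash
python3 -m inch '[[0,2,20,0,0,0,1],[0,0,40,0,0,0,1],[0,0,40,0,0,0,1],[0,0,20,0,0,0,1],[0,0,5,0,0,0,1]]'; python3 -m inch '[[0,0,0,0,0,0,1],[0,0,2,0,0,0,1],[0,0,2,0,0,0,1],[0,0,0,0,0,0,1]]'; python3 -m inch '[[0,0,2,0,0,0,1],[0,0,2,0,0,0,1],[0,0,0,0,0,0,1]]'; python3 w.py pics/w6.png
```

```text
t: 9.4
eef_pos: [0.5323, -0.3359, 0.0878]
ee_rot: [-3.077, -0.626, 0.002]
contact_force: [0.5, -0.9, -0.1]
width: 0.0006
grasp_force: 0.0
t: 9.9
eef_pos: [0.5324, -0.3375, 0.0849]
ee_rot: [3.079, 0.624, 0.0]
contact_force: [0.8, 0.2, -0.0]
width: 0.0003
grasp_force: 0.0
t: 10.28
eef_pos: [0.5322, -0.3374, 0.0804]
ee_rot: [-3.079, -0.624, 0.0]
contact_force: [0.3, -0.0, 0.4]
width: 0.0001
grasp_force: 0.0
t 10.275 tip [ 0.5322 -0.3374  0.0664] w 0.00012915400299398953 F [ 0.26 -0.02  0.4 ] eye [ 0.606 -0.306  0.238]
orange [170.6 368.3] [158, 360, 23, 16, 279] depth pt [ 0.4335 -0.3035  0.0565] plane [ 0.5197 -0.3047  0.147 ] tool delta to tip mm [  1.2 -35.  -80.6]
green [277.3 249.8] [254, 233, 51, 51, 893] depth pt [ 0.5371 -0.3328  0.0649] plane [ 0.5375 -0.3326  0.066 ] tool delta to tip mm [ 6.7 -2.3  0.4]
```

View pics/w6.png

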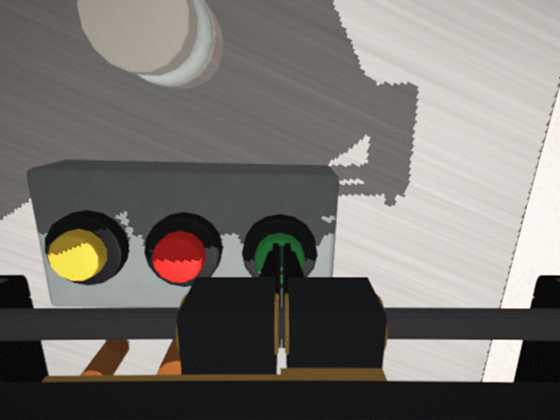

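The fingertips at (282,250) are over the green button (about 280,257) and clear of red (178,258). Pressing.

```bash
python3 -m inch '[[0,0,2,0,0,0,1],[0,0,1,0,0,0,1],[0,0,0,0,0,0,1]]'; python3 -m inch '[[0,0,1,0,0,0,1],[0,0,1,0,0,0,1],[0,0,0,0,0,0,1]]';  python3 -m inch '[[0,0,1,0,0,0,1],[0,0,0,0,0,0,1]]'
```

```text
t: 10.7
eef_pos: [0.5324, -0.3375, 0.0777]
ee_rot: [3.079, 0.624, 0.0]
contact_force: [-0.7, 0.4, 0.3]
width: 0.0001
grasp_force: 0.8
t: 11.08
eef_pos: [0.5324, -0.3375, 0.0757]
ee_rot: [3.079, 0.624, 0.0]
contact_force: [0.0, -0.1, 3.4]
width: 0.0003
grasp_force: 1.4
t: 11.32
eef_pos: [0.5324, -0.3375, 0.0747]
ee_rot: [3.079, 0.624, 0.0]
contact_force: [-0.4, -0.0, 2.8]
width: 0.0006
grasp_force: 1.7
```

```bash
python3 -m inch '[[0,0,1,0,0,0,1],[0,0,0.5,0,0,0,1],[0,0,0,0,0,0,1]]'; python3 -m inch '[[0,0,0.5,0,0,0,1],[0,0,0,0,0,0,1]]'; python3 -m inch '[[0,0,0.5,0,0,0,1],[0,0,0,0,0,0,1]]'
```

```text
t: 11.7
eef_pos: [0.5324, -0.3375, 0.0732]
ee_rot: [3.079, 0.624, 0.0]
contact_force: [0.3, 0.1, 4.3]
width: 0.0002
grasp_force: 2.1
t: 11.95
eef_pos: [0.5324, -0.3375, 0.0727]
ee_rot: [3.079, 0.624, 0.0]
contact_force: [0.0, -0.5, 4.4]
width: 0.0006
grasp_force: 2.3
t: 12.2
eef_pos: [0.5324, -0.3374, 0.0723]
ee_rot: [3.079, 0.624, 0.0]
contact_force: [-0.2, 0.2, 6.7]
width: 0.0005
grasp_force: 3.0
```

```bash
python3 -m inch '[[0,0,0.5,0,0,0,1],[0,0,0,0,0,0,1]]'; python3 -m inch '[[0,0,-5,0,0,0,1],[0,0,-15,0,0,0,1],[0,0,-40,0,0,0,1],[0,0,-50,0,0,0,1],[0,0,-20,0,0,0,1]]'; python3 -m inch '[[0,0,0,0,0,0,1],[0,0,0,0,0,0,1],[0,0,0,0,0,0,1]]'; python3 w.py pics/w7.png
```

```text
t: 12.45
eef_pos: [0.5324, -0.3375, 0.0722]
ee_rot: [3.079, 0.624, 0.0]
contact_force: [-1.5, 1.4, 10.2]
width: 0.0001
grasp_force: 5.1
t: 13.08
eef_pos: [0.5327, -0.3377, 0.2051]
ee_rot: [3.076, 0.623, 0.004]
contact_force: [-0.7, -0.2, 0.1]
width: 0.0006
grasp_force: 0.0
t: 13.45
eef_pos: [0.532, -0.3372, 0.2003]
ee_rot: [-3.077, -0.623, 0.002]
contact_force: [-1.2, -0.7, 0.1]
width: 0.0002
grasp_force: 0.0
t 13.45 tip [ 0.532  -0.3371  0.1863] w 0.00023498622688012524 F [-1.21 -0.68  0.13] eye [ 0.606 -0.306  0.357]
orange [154.9 291.1] [147, 284, 17, 15, 204] depth pt [ 0.3871 -0.2568  0.0395] plane [ 0.4611 -0.2734  0.147 ] tool delta to tip mm [-40.4 -86.2  39.5]
green [280.6 202. ] [265, 186, 32, 32, 779] depth pt [ 0.5319 -0.3361  0.0657] plane [ 0.532  -0.3361  0.066 ] tool delta to tip mm [  0.6  -0.8 120.3]
```

The button bottomed out at over 10 N and is back up at 0.0657. The arm is clear, so I hand in.

```bash
python3 -c "from station import *; print(job_done())"
```

```text
the job is handed in; nothing more can be done
None
```

The orange tube is pressed home level with its neighbours (peak measured force about 10 N), the green button was pressed fully and came back up, the arm withdrew, and the job was handed in at about 13.5 s; no verdict was returned.

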